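# Take the bayonet lens off the bench camera

### The job

Take the lens off the inspection camera that lies on its back on the bench: first press the lens release button fully in, then turn the lens anticlockwise (seen from above) nearly a quarter turn until it meets its stop, lift it straight off and stand it upright, mount end down, in the middle of the shallow round lens rest, letting go only once it stands there. Feel your way gently: do not force the button, the lens in its mount or the lens in the rest, and leave the other things on the bench where they are.

Things in the scene. Friction and masses are not known exactly. Their poses are not given: they have to be found in the camera images.
- camera: Inspection camera lying on its back, bolted to the bench: black body 84 x 122 mm, 40 mm high, on a plate 96 x 136 x 5 mm. Origin: centre of the underside, on the bench; z up. Lens mount axis at x 0, y +18 mm; release button at x 0, y -47 mm. The robot may push on it or its button with at most 25 N.
- mount (a point): Centre of the mount's upper face, 53 mm above the bench, axes as the camera's. Metal ring, 64 mm outside; its inner flange (36.6 mm bore, 4 mm thick) holds the two lens lugs down except at two gaps, roughly along the camera's +x and -x. A spring lifts the lens with 4 to 5 N: turning rubs; at the gaps it pushes the lens up 3.5 mm. Sideways play 1.8 mm. The mount bears at most 45 N from the lens.
- release_top (a point): Centre of the top of the release button: round metal button, 18 mm diameter, on the camera 65 mm beside the lens axis, top 56 mm above the bench when out. It sinks 7 mm straight down to a hard stop (top then 3 mm above its 28 mm wide collar). It takes about 5 N to move and stays in by itself when let go.
- release (a joint): Travel of the release button in m: 0 out (lens locked), 0.007 fully in. The locking pin clears the lens lug beyond 0.004; 0.005 counts as pressed. Turning the lens before that drives its lug against the pin. At the turning stop 0.12 N m of twist beyond the rubbing (under 0.1 N m) is contact enough; 0.35 N m brings the 45 N that the mount bears.
- lens_grip (a point): Lens: black upright cylinder, 52 mm diameter, ribbed, 59 mm tall, 0.11 to 0.18 kg. The point is on its axis 35 mm above its foot (80 mm above the bench when mounted; lens top then at 104 mm, cylinder's lower edge at 54.5 mm). z: its axis, x: line of its two lugs. Locked, x stands 80 degrees (1.40 rad) clockwise of the camera's x.
- lens: The same lens; origin at the centre of its foot (33 mm spigot, 9.5 mm long, two lugs reaching 23.5 mm from the axis), axes as lens_grip. Turned anticlockwise it meets a firm stop after 70 to 86 degrees (1.22 to 1.5 rad; it differs from camera to camera and must be felt). It comes out at the stop or up to 5 degrees before it, no earlier; 8 mm above its mounted height it is clear.
- rest_floor (a point): Centre of the inner floor of the lens rest, 5 mm above the bench: a shallow round grey dish fixed to the bench, 74 mm outside and 66 mm inside diameter, rim 14 mm above the bench, with a black pad. The lens standing in it has lens_grip 35 mm above this point.
- lens_rest: The same lens rest as a body; origin at the centre of its underside. It may be loaded with at most 40 N when the lens is set down.
- tip_cleaner: Bystander: round orange tin of brass wool, 59 mm wide, 36 mm high. It stands far to the other side of the camera from the lens rest.
- etape_roll: Bystander: black roll of tape lying flat, 62 mm wide.
- driver_hex_blue: Bystander: thin screwdriver lying behind the camera, 163 mm long.
- flush_cutters: Bystander: small cutters lying on the right, 114 mm long.
- spare_motor_1: Bystander: small brushless motor, 29 x 67 x 33 mm.
- board_1: Bystander: electronic board, 38 x 38 mm.
- plug_3: Bystander: battery connector, 50 x 16 mm.

How it is judged:
By the outcome, as a careful person would: the job done as asked, in the order asked, and still so for the second after the job is handed in, with the robot touching nothing.
It also fails if it takes over 72 s, if anything falls off the work surface, if the arm or the gripper's body presses on something with over 40 N, if the wrist force passes 120 N, or if a joint passes its speed limit or range.

### The arm

A 6-joint arm with a two-finger parallel gripper is mounted at the origin on a cart in front of the work surface, level with it; the furniture and walls round the work are solid. World frame = base frame: x ahead of the robot, y to its left, z up, the work surface at z = 0. Lengths are in m, angles in rad, forces in N, time in s.
With the tool pointing down it reaches from about 0.275 to 0.75 m from the base axis. Payload 10.2 kg.
Tool frame: the origin (TCP) lies between the finger pads; the fingertips stand manip.finger_overhang ahead of it and the grasp point (between the pads) is the TCP (manip.finger_overhang is the distance from the TCP to the fingertips, in m); z points along the fingers, x is the direction in which the jaws open and shut, and the axes are right-handed (so a half turn about z gives the same grasp; the last joint's range is limited). The gripper opens to 85 mm and grips with 20 to 120 N. Pads are 22 mm wide; open, the fingers measure 114 mm over their backs; the gripper's body (76 mm by 85 mm) begins 54 mm behind the grasp point. The pads swing forward as they close: fully open they stand 13 mm farther back than shut.
Start: joints at [-0.223, 0.313, 1.498, -0, 1.331, -0.223], TCP at [0.525, -0, 0.25] pointing down, gripper open.
Joint ranges: [-2.94, 2.94], [-0.97, 2.17], [0.19, 2.56], [-1.23, 4.37], [0.02, 3.11], [-2.88, 2.88]. Speed limits (rad/s): [2.39, 2.39, 3.01, 3.14, 3.14, 3.14].

### API

Orientations are given as a rotation vector (axis times angle).
In Python, from plant import manip, grab_frame, camera_params gives the robot as it stands.
- The arm moves only by the tool step_arm, never from a script. Its argument "plan" is one flat list of numbers, 5 for each row, row after row: the opening in per cent of the stroke, from 0 (shut) to 100 (fully open), then the shift along the tool's x, y, z in m, then the turn about the tool's z in units of 6 degrees (1.0 is 6 degrees). In form: [claw, x, y, z, yaw, claw, x, y, z, yaw, ...]. A call has 1 to 10 rows; each row shifts and turns the commanded pose from where the row before left it, along the tool's axes as they then stand; what a row does not reach is not made up. A row lasts 1/12 s, in which the tool goes at most 41.7 mm and 7.16 degrees, less where a joint would pass 70% of its speed; a pose out of reach is approached as far as the arm can. A call with a gripper value outside its range is refused whole. The fingers move at their own pace and stop on an object; "squeeze" is the grip in N (left out, the last holds). Time passes only in rows, so rows that do not move let the fingers close. It gives the time, the measured TCP pose, the force and the opening at its end, in the units of the state.
- manip.state(): the state, without advancing time (a new reading comes with each control period).
- grab_frame(name): name is "scene" or "side" or "wrist"; returns the picture (384x512x3 uint8, red, green, blue); there is no depth.
- camera_params(name): a dict with "intrinsics" (3x3 intrinsics, pixels), "pose" (4x4, takes a point from camera to world coordinates). Camera axes: x right, y down, z forward; pixel columns grow to the right and rows downward; lengths in m; the calibration is good to about 2 mm. A picture is of the moment at which its call begins: read the wrist's pose just before it. camera_params takes no time and is no camera call; for the wrist camera it gives the pose at the moment of the call.
- manip.finish_job(): hands the job in, once; it reports no verdict.
The state is a dict: "clock": time; "q": joint angles; "joint_vel": joint speeds; "tau": joint torques, N m; "eef_pos": TCP position; "tcp_rot": TCP orientation; "wrist_force": force on the tool from outside, world axes, zero at the start; "torque": the same for the moment, N m; "opening": opening from 0.0 (shut) to 1.0 (fully open).
Only numpy, scipy, OpenCV 4.12 (cv2) and the standard library are available. Lean on these libraries where they do the work, as an engineer would, in place of code of your own. Each camera call takes 0.05 s, during which the arm holds its last target.

## Working session

There is one attempt and no reset: what is moved stays moved. The work goes in short steps, Python scripts to look and compute and a tool call to move; the robot and the scene stay as the last step left them, time stands still between calls to the robot, and variables do not carry over. Pictures are saved under pics/ and viewed, and the job is handed in when it is done.

Besides the shell and the picture viewer there is one more tool, called after "Emit:" as name(argument=value, ...) on one line, values as JSON. step_arm: Moves the arm, as the interface text tells. Its arguments: {"type":"object","properties":{"plan":{"type":"array"},"squeeze":{"type":"number"}},"required":["plan"]}

```bash
ls; mkdir -p pics; python3 - <<'E'
from plant import manip, grab_frame, camera_params
import cv2
print(manip.state()); print(manip.finger_overhang)
for n in("scene","side","wrist"):
    p=camera_params(n); print(n,p["intrinsics"],p["pose"])
    cv2.imwrite(f"pics/{n}0.png",grab_frame(n)[:,:,::-1])
E
```

```text
pics
{'clock': 0.0, 'q': array([-2.23378056e-01,  3.13450679e-01,  1.49846086e+00,  2.10367504e-05,
        1.33099353e+00, -2.23434608e-01]), 'joint_vel': array([ 6.48193836e-04, -2.22329878e-04, -9.23295094e-06,  1.05765463e-04,
       -1.20399388e-04,  1.30039971e-03]), 'tau': array([-5.78409599e-04, -4.12261176e+01, -2.59742296e+01, -3.58453699e-04,
        4.11797926e-03, -1.23038126e-05]), 'eef_pos': array([5.24761041e-01, 5.85906347e-05, 2.49725762e-01]), 'tcp_rot': array([-3.14128132e+00, -8.09533959e-05,  2.00300473e-03]), 'wrist_force': array([ 0.53872854, -0.22976375,  0.17259158]), 'torque': array([-0.04166771,  0.00607472, -0.05252738]), 'opening': 0.9992864835307456}
0.019
scene [[384.97262786   0.         261.19244504]
 [  0.         384.97262786 194.25389156]
 [  0.           0.           1.        ]] [[ 0.68242217 -0.40517753  0.60838405 -0.2106411 ]
 [-0.73054989 -0.40588     0.54914323 -0.67189181]
 [ 0.02443042 -0.81920241 -0.57298391  0.81298618]
 [ 0.          0.          0.          1.        ]]
side [[448.59279019   0.         267.94536049]
 [  0.         448.59279019 188.39573709]
 [  0.           0.           1.        ]] [[ 0.81234196 -0.37246133  0.44874614 -0.30687041]
 [-0.58300421 -0.53762863  0.60914822 -1.12010886]
 [ 0.01437461 -0.75645754 -0.65388482  1.3045361 ]
 [ 0.          0.          0.          1.        ]]
wrist [[301.83805493   0.         255.96125231]
 [  0.         301.83805493 191.50239031]
 [  0.           0.           1.        ]] [[ 9.99999229e-01 -5.95072968e-04 -1.08945101e-03  5.25205015e-01]
 [-8.61391087e-04 -9.64577151e-01 -2.63799503e-01  6.80179618e-02]
 [-8.93879599e-04  2.63800238e-01 -9.64576920e-01  3.73411858e-01]
 [ 0.00000000e+00  0.00000000e+00  0.00000000e+00  1.00000000e+00]]
```

View pics/scene0.png

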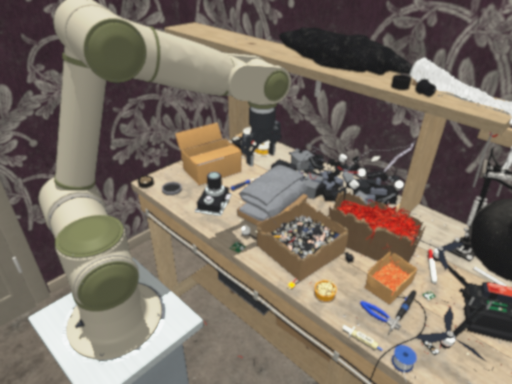

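View pics/side0.png

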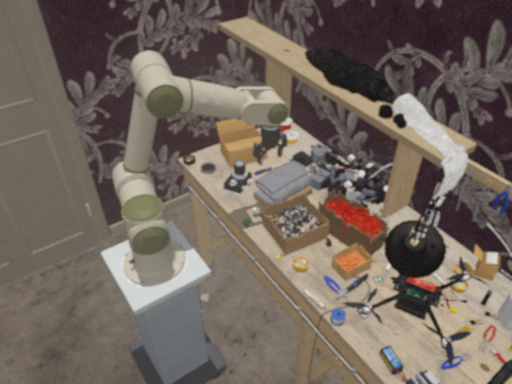

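View pics/wrist0.png

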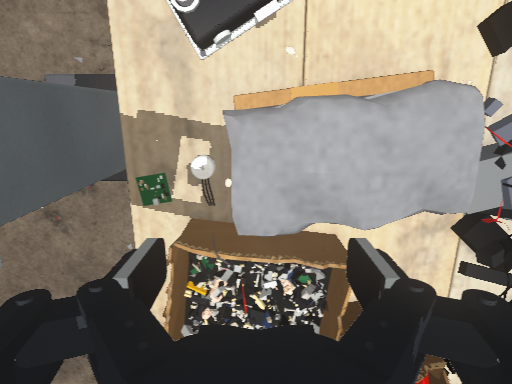

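The scene view shows the camera at about (213,193), the lens rest at (172,188) and the tape at (146,181). The wrist view shows the camera's corner at the top, about (220,20). Next I get rough positions and zoomed crops.

```bash
cat > h.py <<'E'
import numpy as np
from plant import manip, grab_frame, camera_params
import cv2
def ray(p,u,v,z):
    K=p["intrinsics"];T=p["pose"]
    d=T[:3,:3]@np.linalg.solve(K,[u,v,1.]);o=T[:3,3]
    return o+d*(z-o[2])/d[2]
def proj(p,X):
    T=p["pose"];c=T[:3,:3].T@(np.array(X)-T[:3,3]);k=p["intrinsics"]@c;return k[:2]/k[2]
E
python3 - <<'E'
from h import *
p=camera_params("scene");print("lens",ray(p,214,178,.104),"rest",ray(p,172,188,.01),"btn",ray(p,212,205,.056))
p=camera_params("side");print("rest",ray(p,208,168,.01),"lens",ray(p,241,165,.104))
im=cv2.imread("pics/scene0.png")[150:230,120:270];a=cv2.resize(im,None,fx=5,fy=5,interpolation=2)
cv2.imwrite("pics/sz.png",a)
im=cv2.imread("pics/side0.png")[145:205,170:290];a=cv2.resize(im,None,fx=6,fy=6,interpolation=2)
cv2.imwrite("pics/sz2.png",a)
E
```

```text
lens [0.49892651 0.18696619 0.104     ] rest [0.43826762 0.35786804 0.01      ] btn [0.43373993 0.12577828 0.056     ]
rest [0.4371028  0.36209624 0.01      ] lens [0.51139733 0.19146769 0.104     ]
```

View pics/sz.png

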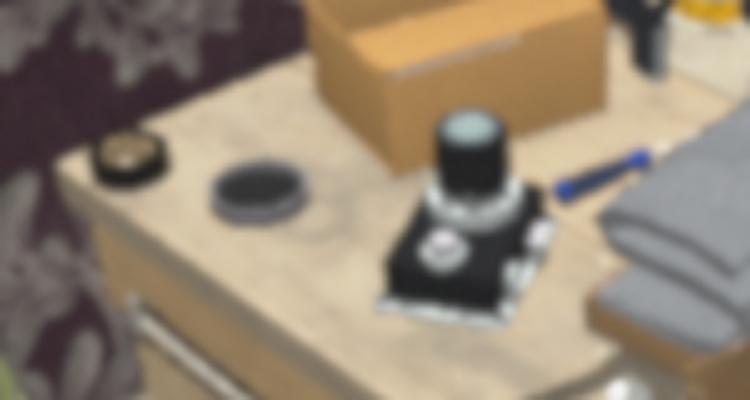

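View pics/sz2.png

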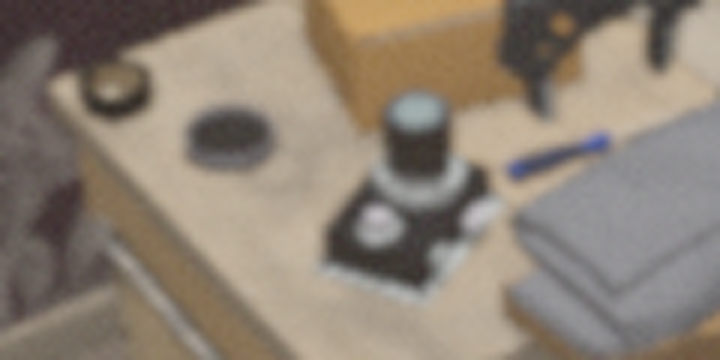

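Emit:
step_arm(plan=[100,0,-0.035,-0.01,0,100,0,-0.035,-0.01,0,100,0,-0.035,-0.01,0,100,-0.01,-0.035,-0.01,0,100,-0.01,-0.035,-0.01,0,100,-0.01,-0.025,0,0,100,0,0,0,0,100,0,0,0,0,100,0,0,0,0], squeeze=40)

```text
clock: 0.9
eef_pos: [0.4951, 0.1996, 0.2999]
tcp_rot: [3.141, -0.0, -0.001]
wrist_force: [0.0, -1.2, -0.6]
opening: 1.0
```

```bash
python3 - <<'E'
from h import *
import pickle
s=manip.state();p=camera_params("wrist");im=grab_frame("wrist")[:,:,::-1]
pickle.dump(p,open("w1.pkl","wb"));cv2.imwrite("pics/w1.png",im);print(s["eef_pos"],s["tcp_rot"],s["joint_vel"].max())
E
```

```text
[0.49509145 0.19959603 0.29994377] [ 3.14123843e+00 -1.40786207e-04 -8.99176710e-04] 0.0010328841422793972
```

View pics/w1.png

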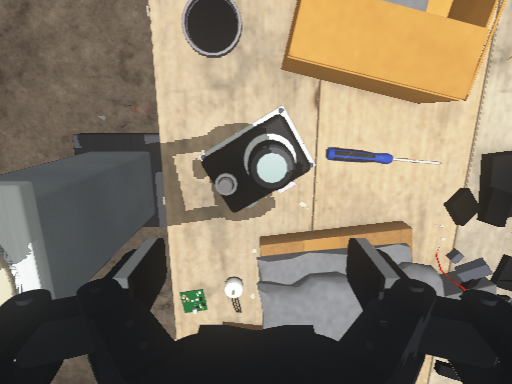

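The wrist view shows the lens glass at (272,167), the release button at (226,184), the whole rest at (211,22), and the camera plate's corners. I'll segment these.

```bash
python3 - <<'E'
from h import *
import pickle
p=pickle.load(open("w1.pkl","rb"));im=cv2.imread("pics/w1.png")
hsv=cv2.cvtColor(im,cv2.COLOR_BGR2HSV);g=cv2.cvtColor(im,cv2.COLOR_BGR2GRAY)
def cont(m,lo,hi,box):
    x0,y0,x1,y1=box;mm=np.zeros_like(m);mm[y0:y1,x0:x1]=m[y0:y1,x0:x1]
    cs,_=cv2.findContours(mm,cv2.RETR_EXTERNAL,cv2.CHAIN_APPROX_NONE)
    return sorted([c for c in cs if lo<cv2.contourArea(c)<hi],key=cv2.contourArea)[::-1]
print(hsv[167,272],hsv[184,226],hsv[22,211],hsv[22,184],hsv[22,240],hsv[40,240])
# glass
m=cv2.inRange(hsv,(80,15,120),(110,120,255))
for c in cont(m,200,3000,(240,140,310,195)): e=cv2.fitEllipse(c);print("glass",e,ray(p,*e[0],.104),ray(p,*e[0],.1))
# button: bright lowsat
m=cv2.inRange(hsv,(0,0,90),(180,60,255))
for c in cont(m,80,800,(212,172,240,198)): e=cv2.fitEllipse(c);print("btn",e,ray(p,*e[0],.056))
# rest: low saturation vs wood
m=cv2.inRange(hsv,(0,0,0),(180,55,160))
for c in cont(m,1000,6000,(172,0,250,65)): e=cv2.fitEllipse(c);print("rest",e,ray(p,*e[0],.014),ray(p,*e[0],.0),cv2.contourArea(c))
m=cv2.inRange(g,0,60)
for c in cont(m,500,6000,(172,0,250,65)): e=cv2.fitEllipse(c);print("restdark",e,ray(p,*e[0],.005),ray(p,*e[0],.01),e[1])
f=301.8;print("px/m at .014",f/(.4235-.014))
a=cv2.resize(im[90:225,190:330],None,fx=5,fy=5,interpolation=cv2.INTER_NEAREST)[:600]
cv2.imwrite("pics/w1z.png",a)
a=cv2.resize(im[0:70,165:260],None,fx=6,fy=6,interpolation=cv2.INTER_NEAREST)
cv2.imwrite("pics/w1r.png",a)
E
```

```text
[ 85  20 226] [168   9 143] [10 30 51] [  0   8 125] [165   6 182] [ 17  63 204]
glass ((271.4665832519531, 167.48744201660156), (28.933095932006836, 29.716781616210938), 69.67911529541016) [0.5119159 0.206778  0.104    ] [0.51212228 0.20601603 0.1       ]
btn ((224.41015625, 184.90892028808594), (20.40334129333496, 27.191823959350586), 48.6385612487793) [0.45561334 0.17549633 0.056     ]
rest ((211.2903289794922, 24.14716339111328), (54.437923431396484, 56.22882080078125), 119.27767944335938) [0.44082164 0.36734239 0.014     ] [0.43895484 0.37075054 0.        ] 2368.5
restdark ((212.05137634277344, 24.592548370361328), (49.20302200317383, 53.04731750488281), 170.61474609375) [0.44055175 0.36903187 0.005     ] [0.44120736 0.36782067 0.01      ] (49.20302200317383, 53.04731750488281)
px/m at .014 736.996336996337
```

View pics/w1z.png

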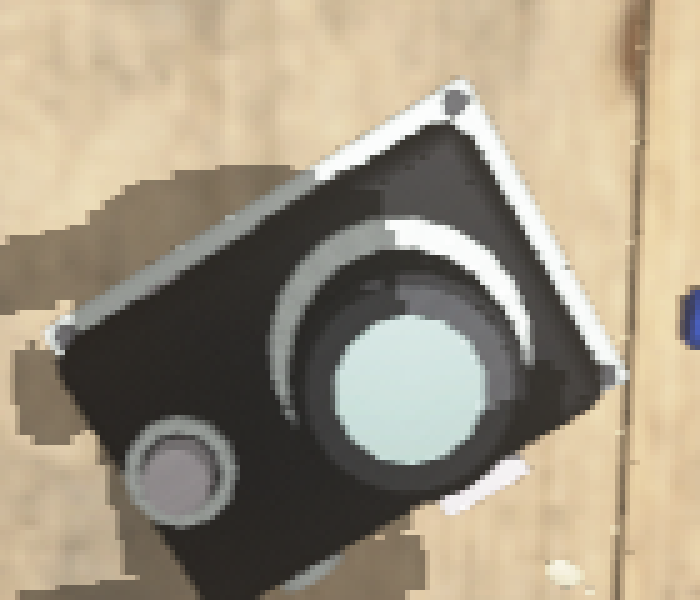

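View pics/w1r.png

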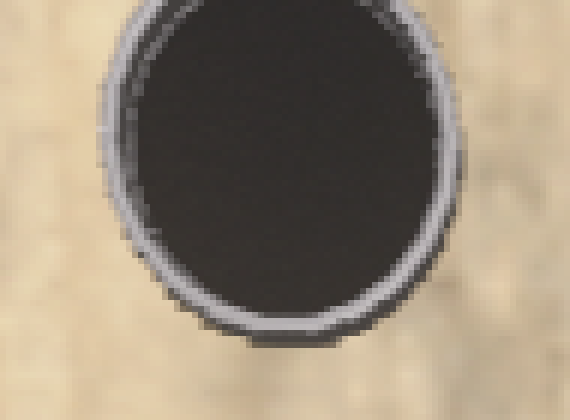

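```bash
python3 - <<'E'
from h import *
import pickle
p=pickle.load(open("w1.pkl","rb"))
A=ray(p,199.2,156.5,.005);B=ray(p,282,106.,.005);C=ray(p,315.5,165.5,.005)
print(A,B,C,np.linalg.norm(A-B),np.linalg.norm(B-C))
print(np.degrees(np.arctan2(*(B-A)[[1,0]])),np.degrees(np.arctan2(*(C-B)[[1,0]]))) 
th=np.arctan2(*(B-A)[[1,0]])
ctr=(A+C)/2;yd=np.array([np.cos(th),np.sin(th)])
print("lens",ctr[:2]+.018*yd,"btn",ctr[:2]-.047*yd)
b=ray(p,225.4,184.8,.056);print("btn meas",b)
E
```

```text
[0.41612077 0.20354417 0.005     ] [0.53002333 0.27115106 0.005     ] [0.57883189 0.1906983  0.005     ] 0.13245559682809022 0.09410059340214198
30.69126128712267 -58.75592097225602
lens [0.51295507 0.20630865] btn [0.45705961 0.17313188]
btn meas [0.45685965 0.17563618 0.056     ]
```

Emit:
step_arm(plan=[0,-0.01,0.006,0.03,0,0,-0.01,0.006,0.03,0,0,-0.01,0.006,0.03,0,0,-0.008,0.006,0.03,0,0,0,0,0,1,0,0,0,0,1,0,0,0,0,1,0,0,0,0,1,0,0,0,0,1])

```text
clock: 1.7
eef_pos: [0.4574, 0.1749, 0.1801]
tcp_rot: [3.031, -0.824, -0.001]
wrist_force: [1.1, 1.0, 0.0]
opening: 0.0
```

Emit:
step_arm(plan=[0,0,0,0,1,0,0,0,0,1,0,0,0,0,1,0,0,0,0,1,0,0,0,0,1,0,0,0,0,0,0,0,0,0,0,0,0,0,0,0,0,0,0,0,0])

```text
clock: 2.45
eef_pos: [0.4571, 0.1757, 0.1802]
tcp_rot: [2.722, -1.569, -0.0]
wrist_force: [0.8, 0.1, -0.2]
opening: -0.0
```

```bash
python3 - <<'E'
from h import *
import pickle
s=manip.state();p=camera_params("wrist");im=grab_frame("wrist")[:,:,::-1]
pickle.dump(p,open("w2.pkl","wb"));cv2.imwrite("pics/w2.png",im);print(s["eef_pos"],s["tcp_rot"],s["q"],s["opening"],s["wrist_force"])
E
```

```text
[0.45711011 0.1756899  0.18024811] [ 2.72183094e+00 -1.56868288e+00 -1.35340623e-04] [ 1.27167731e-01  3.05379847e-01  1.70177342e+00 -8.83037314e-06
  1.13455370e+00  1.17284348e+00] -0.00011313826536959959 [ 0.75367028  0.09761439 -0.23212233]
```

View pics/w2.png

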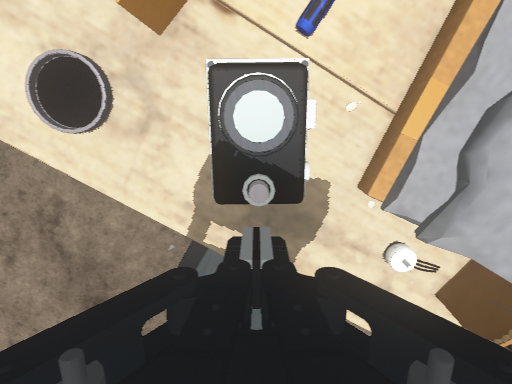

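The view shows the lens glass at (259,115), the button at (258,190) and the entire rest at (67,91). The closed fingertips point at the button, and the camera axes are aligned with the tool.

```bash
python3 - <<'E'
from h import *
import pickle
p=pickle.load(open("w2.pkl","rb"));im=cv2.imread("pics/w2.png")
hsv=cv2.cvtColor(im,cv2.COLOR_BGR2HSV);g=cv2.cvtColor(im,cv2.COLOR_BGR2GRAY)
def cont(m,lo,hi,box):
    x0,y0,x1,y1=box;mm=np.zeros_like(m);mm[y0:y1,x0:x1]=m[y0:y1,x0:x1]
    cs,_=cv2.findContours(mm,cv2.RETR_EXTERNAL,cv2.CHAIN_APPROX_NONE)
    return sorted([c for c in cs if lo<cv2.contourArea(c)<hi],key=cv2.contourArea)[::-1]
m=cv2.inRange(g,150,255)
for c in cont(m,800,4000,(226,84,292,145)): e=cv2.fitEllipse(c);print("glass",e,ray(p,*e[0],.104))
for lo in(70,90,110):
  m=cv2.inRange(g,lo,255)
  for c in cont(m,100,1500,(240,172,278,203)): e=cv2.fitEllipse(c);print("btn/collar",lo,e,ray(p,*e[0],.056),ray(p,*e[0],.046))
# rest: sample points of the rim brightness; threshold by saturation
for S in(35,45,55):
  m=cv2.inRange(hsv,(0,0,0),(180,S,190))
  for c in cont(m,2000,9000,(15,38,120,142)): 
    h=cv2.convexHull(c);P=np.array([ray(p,*q[0],.014)[:2] for q in h.astype(float)]);(x,y),r=cv2.minEnclosingCircle((P*1000).astype(np.float32));e=cv2.fitEllipse(c);print("rest",S,e,ray(p,*e[0],.014),(x,y,r))
m=cv2.inRange(g,0,75)
for c in cont(m,1500,9000,(25,48,112,134)): e=cv2.fitEllipse(c);print("pad",e,ray(p,*e[0],.0055), "px/m")
cv2.imwrite("pics/w2b.png",cv2.resize(im[160:215,220:300],None,fx=7,fy=7,interpolation=0))
cv2.imwrite("pics/w2r.png",cv2.resize(im[35:145,10:130],None,fx=5,fy=5,interpolation=0))
E
```

```text
glass ((258.3668212890625, 115.70040893554688), (50.88736343383789, 51.74445343017578), 179.18350219726562) [0.51230283 0.20694389 0.104     ]
btn/collar 70 ((258.2760314941406, 188.77935791015625), (29.35938262939453, 32.826175689697266), 85.98924255371094) [0.45951887 0.17593596 0.056     ] [0.45727266 0.17454552 0.046     ]
btn/collar 90 ((258.26861572265625, 188.85057067871094), (29.261886596679688, 32.386295318603516), 87.80047607421875) [0.45946163 0.17591    0.056     ] [0.45721312 0.17451851 0.046     ]
btn/collar 110 ((258.28472900390625, 188.8907928466797), (28.995515823364258, 32.010475158691406), 90.86497497558594) [0.45943793 0.1758804  0.056     ] [0.45718846 0.17448772 0.046     ]
rest 35 ((68.07450866699219, 90.97206115722656), (76.99668884277344, 91.09776306152344), 130.13653564453125) [0.44301862 0.36668338 0.014     ] (442.32470703125, 365.9654846191406, 38.77680206298828)
rest 45 ((68.2173843383789, 91.01226043701172), (77.09608459472656, 91.39232635498047), 129.8620147705078) [0.44305084 0.36655804 0.014     ] (442.2967224121094, 365.8897705078125, 38.84798049926758)
rest 55 ((68.47079467773438, 91.03170776367188), (77.49549865722656, 91.7646255493164), 129.4037322998047) [0.4431506  0.36635184 0.014     ] (442.1906433105469, 365.34375, 39.37488555908203)
pad ((68.94451141357422, 91.43218231201172), (59.97101974487305, 72.98006439208984), 149.72169494628906) [0.4409219  0.37041215 0.0055    ] px/m
```

View pics/w2b.png

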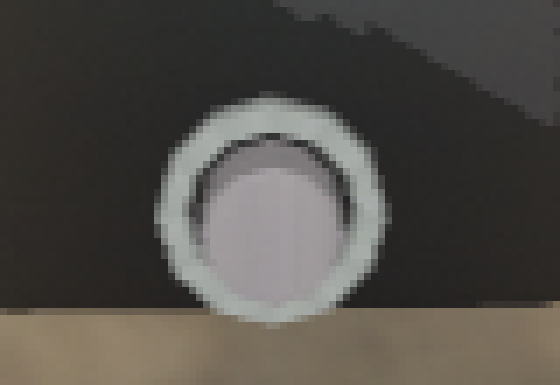

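View pics/w2r.png

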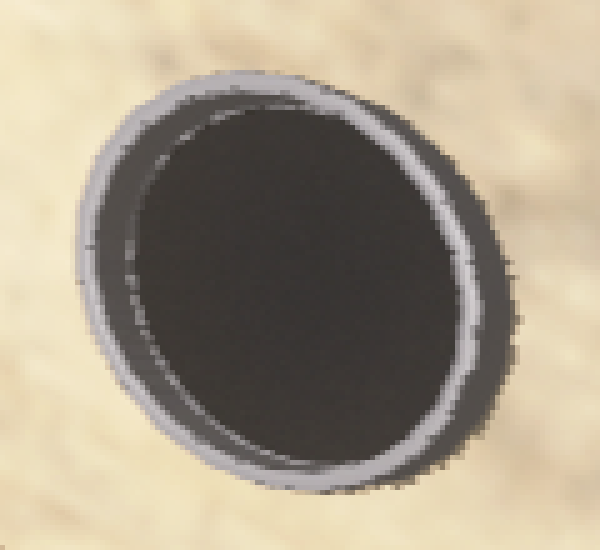

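```bash
python3 - <<'E'
from h import *
import pickle
p=pickle.load(open("w2.pkl","rb"));im=cv2.imread("pics/w2.png")
hsv=cv2.cvtColor(im,cv2.COLOR_BGR2HSV)
m=cv2.inRange(hsv,(0,0,110),(180,35,220));m[:, :20]=0;m[:,115:]=0;m[:40]=0;m[142:]=0
cs,_=cv2.findContours(m,cv2.RETR_EXTERNAL,cv2.CHAIN_APPROX_NONE)
c=max(cs,key=lambda c:len(c));P=np.array([ray(p,*q,.014)[:2] for q in cv2.convexHull(c)[:,0].astype(float)+[.0,.0]])*1000
(x,y),r=cv2.minEnclosingCircle(P.astype(np.float32));print("rim",x,y,r)
A=np.c_[2*P,np.ones(len(P))];s=np.linalg.lstsq(A,(P**2).sum(1),rcond=None)[0];print("fit",s[:2],np.sqrt(s[2]+s[0]**2+s[1]**2),len(P))
print("btn",ray(p,258.9,193.5,.056))
E
```

```text
rim 441.00146484375 368.3623352050781 36.78004837036133
fit [440.90800147 368.29856728] 36.51294849786818 39
btn [0.456185   0.17338373 0.056     ]
```

Emit:
step_arm(plan=[0,0,0.001,0.03,0,0,0,0,0.03,0,0,0,0,0.025,0,0,0,0,0.012,0,0,0,0,0,0,0,0,0,0,0,0,0,0,0.004,0,0,0,0,0,0])

```text
clock: 3.17
eef_pos: [0.4565, 0.1755, 0.0798]
tcp_rot: [-2.72, 1.57, -0.002]
wrist_force: [-0.1, -0.1, -1.1]
opening: 0.001
```

Emit:
step_arm(plan=[0,0,0,0.002,0,0,0,0,0.002,0,0,0,0,0.002,0,0,0,0,0,0])

```text
clock: 3.5
eef_pos: [0.4564, 0.1755, 0.0734]
tcp_rot: [-2.72, 1.57, -0.001]
wrist_force: [-0.2, -0.6, -0.1]
opening: 0.002
```

Emit:
step_arm(plan=[0,0,0,0.002,0,0,0,0,0.001,0,0,0,0,0,0])

```text
clock: 3.75
eef_pos: [0.4563, 0.1755, 0.0703]
tcp_rot: [-2.72, 1.571, -0.001]
wrist_force: [0.6, -0.6, 1.5]
opening: 0.001
```

Emit:
step_arm(plan=[0,0,0,0.001,0,0,0,0,0,0])

```text
clock: 3.92
eef_pos: [0.4563, 0.1755, 0.0693]
tcp_rot: [-2.72, 1.571, -0.001]
wrist_force: [1.3, 1.0, 2.6]
opening: 0.002
```

Emit:
step_arm(plan=[0,0,0,0.001,0,0,0,0,0,0])

```text
clock: 4.08
eef_pos: [0.4563, 0.1755, 0.0682]
tcp_rot: [-2.72, 1.571, -0.0]
wrist_force: [1.2, 0.9, 1.9]
opening: -0.002
```

```bash
python3 - <<'E'
from h import *
im=grab_frame("wrist")[:,:,::-1];cv2.imwrite("pics/w3.png",cv2.resize(im[60:300,130:390],None,fx=2.4,fy=2.4));print(manip.state()["wrist_force"])
E
```

```text
[0.59875644 0.61671167 1.30082204]
```

View pics/w3.png

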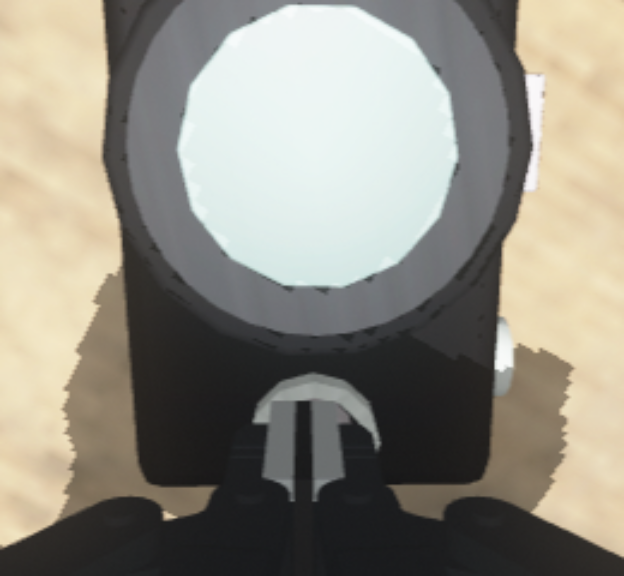

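The fingertips are over the button at about (305,450) in the crop, well clear of the lens. Force is still low, so I keep feeling downward.

Emit:
step_arm(plan=[0,0,0,0.0008,0,0,0,0,0,0])

```text
clock: 4.3
eef_pos: [0.4563, 0.1755, 0.0679]
tcp_rot: [-2.721, 1.571, -0.001]
wrist_force: [-0.4, 0.3, 8.0]
opening: 0.006
```

Emit:
step_arm(plan=[0,0,0,0.0008,0,0,0,0,0,0])

```text
clock: 4.47
eef_pos: [0.4563, 0.1755, 0.0678]
tcp_rot: [-2.721, 1.57, -0.001]
wrist_force: [-4.4, -1.6, 16.9]
opening: 0.001
```

The stop is felt: 17 N at TCP z 0.0678, with 0.068 expected. I back off, move over the lens and look.

Emit:
step_arm(plan=[0,0,0,-0.02,0,0,0,0,-0.03,0,0,0,0,-0.03,0,90,0,0,-0.02,0,90,0,-0.03,0,0,90,0.001,-0.034,0,0,90,0,0,0,0,90,0,0,0,0,90,0,0,0,0])

```text
clock: 5.22
eef_pos: [0.5112, 0.2065, 0.1659]
tcp_rot: [2.72, -1.57, -0.003]
wrist_force: [0.4, -0.5, 0.7]
opening: 0.851
```

```bash
python3 - <<'E'
from h import *
import pickle
s=manip.state();p=camera_params("wrist");im=grab_frame("wrist")[:,:,::-1]
pickle.dump(p,open("w4.pkl","wb"));cv2.imwrite("pics/w4.png",im);print(s["eef_pos"],s["tcp_rot"],s["opening"],s["wrist_force"],s["torque"])
E
```

```text
[0.5112358  0.20645085 0.16586332] [ 2.71951476 -1.56983246 -0.00273008] 0.8506463490505721 [ 0.41711223 -0.52403204  0.66933829] [-0.00346477  0.06480973 -0.02278793]
```

View pics/w4.png

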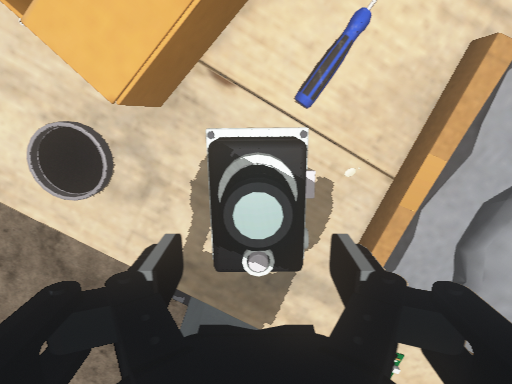

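The lens glass is at (258,216), centred between the jaws. The button at (258,262) sits low in its collar, and the rest is at (68,160). I check the positions again from this viewpoint.

```bash
python3 - <<'E'
from h import *
import pickle
p=pickle.load(open("w4.pkl","rb"));im=cv2.imread("pics/w4.png")
hsv=cv2.cvtColor(im,cv2.COLOR_BGR2HSV);g=cv2.cvtColor(im,cv2.COLOR_BGR2GRAY)
m=cv2.inRange(g,130,255);k=np.zeros_like(m);k[186:246,229:290]=m[186:246,229:290]
for c in cv2.findContours(k,0,1)[0]:
  if cv2.contourArea(c)>1000: e=cv2.fitEllipse(c);print(e,ray(p,*e[0],.104))
m=cv2.inRange(hsv,(0,0,110),(180,35,220));k=np.zeros_like(m);k[110:210,20:115]=m[110:210,20:115]
c=max(cv2.findContours(k,0,1)[0],key=len);P=np.array([ray(p,*q,.014)[:2] for q in cv2.convexHull(c)[:,0].astype(float)])*1000
A=np.c_[2*P,np.ones(len(P))];s=np.linalg.lstsq(A,(P**2).sum(1),rcond=None)[0];print("rest",s[:2],np.sqrt(s[2]+s[0]**2+s[1]**2),cv2.minEnclosingCircle(P.astype(np.float32)))
print("box corner",ray(p,115,104,.0),ray(p,115,104,.08),ray(p,160,106,0))
E
```

```text
((257.5723876953125, 215.1741943359375), (46.53109359741211, 49.30421447753906), 87.60765075683594) [0.51193615 0.20680182 0.104     ]
rest [440.88207871 368.47600845] 36.43143407221582 ((440.8537292480469, 368.37738037109375), 36.71367263793945)
box corner [0.50793246 0.35562936 0.        ] [0.5249931  0.32396534 0.08      ] [0.52702332 0.3189621  0.        ]
```

Emit:
step_arm(plan=[90,0,-0.001,0.03,0,90,0,0,0.03,0,90,0,0,0.014,0,90,0,0,0.01,0,90,0,0,0,0,90,0,0,0,0])

```text
clock: 5.77
eef_pos: [0.513, 0.207, 0.0833]
tcp_rot: [-2.72, 1.571, -0.001]
wrist_force: [0.5, 1.4, 0.9]
opening: 0.9
```

Emit:
step_arm(plan=[40,0,0,0,0,40,0,0,0,0,40,0,0,0,0,40,0,0,0,0,40,0,0,0,0,40,0,0,0,0], squeeze=35)

```text
clock: 6.27
eef_pos: [0.5135, 0.2071, 0.0835]
tcp_rot: [-2.72, 1.57, -0.002]
wrist_force: [1.9, -1.6, 5.3]
opening: 0.598
```

```bash
python3 - <<'E'
from h import *
s=manip.state();print(s["eef_pos"],s["opening"],s["wrist_force"],s["torque"],s["q"][5])
E
```

```text
[0.51352925 0.20714274 0.08347284] 0.5981843692033676 [ 1.89226761 -1.62918905  5.29957371] [-0.11303721 -0.07088004  0.08533017] 1.2191140157396323
```

Emit:
step_arm(plan=[40,0,0,0,-0.5,40,0,0,0,-0.5,40,0,0,0,-0.5,40,0,0,0,-0.5,40,0,0,0,0])

```text
clock: 6.68
eef_pos: [0.5132, 0.2073, 0.0831]
tcp_rot: [-2.87, 1.275, -0.001]
wrist_force: [0.8, 0.3, 4.1]
opening: 0.6
```

```bash
cat > st.py <<'E'
from h import *
from scipy.spatial.transform import Rotation as R
s=manip.state();r=R.from_rotvec(s["tcp_rot"]).as_matrix();print(s["eef_pos"].round(4),round(s["opening"],3),s["wrist_force"].round(1),s["torque"].round(3),"phi",np.degrees(np.arctan2(r[1,0],r[0,0])).round(2),s["q"][5].round(3), round(s["clock"],2))
E
python3 st.py
```

```text
[0.5132 0.2073 0.0831] 0.6 [0.8 0.3 4.1] [ 0.138 -0.01  -0.006] phi -47.9 1.008 6.68
```

Emit:
step_arm(plan=[40,0,0,0,-0.7,40,0,0,0,-0.7,40,0,0,0,-0.7,40,0,0,0,-0.7,40,0,0,0,-0.7,40,0,0,0,-0.7,40,0,0,0,-0.7,40,0,0,0,-0.7,40,0,0,0,0])

```text
clock: 7.43
eef_pos: [0.513, 0.2073, 0.0829]
tcp_rot: [-3.117, 0.392, -0.0]
wrist_force: [0.1, 0.9, 4.1]
opening: 0.602
```

```bash
python3 st.py; python3 - <<'E'
from h import *
im=grab_frame("wrist")[:,:,::-1];cv2.imwrite("pics/w5.png",im)
E
```

```text
[0.513  0.2073 0.0829] 0.602 [0.1 0.9 4.1] [0.13  0.079 0.014] phi -14.34 0.422 7.43
```

View pics/w5.png

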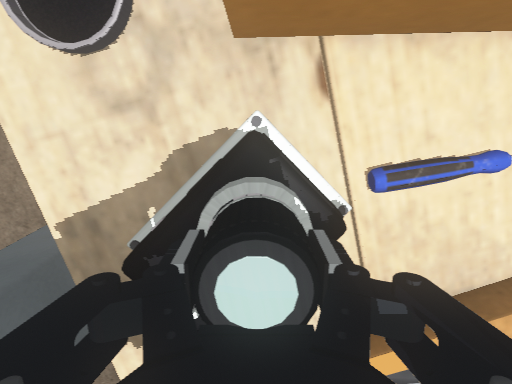

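Emit:
step_arm(plan=[40,0,0,0,-0.7,40,0,0,0,-0.7,40,0,0,0,-0.7,40,0,0,0,-0.7,40,0,0,0,-0.5,40,0,0,0,0])

```text
clock: 7.98
eef_pos: [0.5129, 0.2072, 0.0828]
tcp_rot: [-3.138, -0.146, 0.0]
wrist_force: [-0.7, 1.5, 4.3]
opening: 0.602
```

```bash
python3 st.py
```

```text
[0.5129 0.2072 0.0828] 0.602 [-0.7  1.5  4.3] [ 0.135  0.158 -0.038] phi 5.33 0.079 7.98
```

Emit:
step_arm(plan=[40,0,0,0,-0.3,40,0,0,0,-0.3,40,0,0,0,0])

```text
clock: 8.23
eef_pos: [0.5128, 0.2072, 0.0827]
tcp_rot: [-3.132, -0.242, 0.0]
wrist_force: [-1.6, 0.7, 2.9]
opening: 0.599
```

```bash
python3 st.py
```

```text
[0.5128 0.2072 0.0827] 0.599 [-1.6  0.7  2.9] [0.126 0.237 0.054] phi 8.85 0.018 8.23
```

Emit:
step_arm(plan=[40,0,0,0,-0.25,40,0,0,0,0])

```text
clock: 8.4
eef_pos: [0.5128, 0.2072, 0.0827]
tcp_rot: [-3.129, -0.283, 0.001]
wrist_force: [-2.1, 1.1, 4.1]
opening: 0.599
```

```bash
python3 st.py
```

```text
[0.5128 0.2072 0.0827] 0.599 [-2.1  1.1  4.1] [0.179 0.412 0.049] phi 10.35 -0.009 8.4
```

Emit:
step_arm(plan=[40,0,0,0,-0.25,40,0,0,0,0])

```text
clock: 8.57
eef_pos: [0.5127, 0.2072, 0.0827]
tcp_rot: [-3.125, -0.325, 0.001]
wrist_force: [-1.9, 0.9, 5.3]
opening: 0.601
```

```bash
python3 st.py
```

```text
[0.5127 0.2072 0.0827] 0.601 [-1.9  0.9  5.3] [ 0.158  0.519 -0.009] phi 11.88 -0.035 8.57
```

Emit:
step_arm(plan=[40,0,0,0,-0.2,40,0,0,0,0])

```text
clock: 8.73
eef_pos: [0.5127, 0.2072, 0.0827]
tcp_rot: [-3.121, -0.359, 0.001]
wrist_force: [-2.3, 0.6, 4.2]
opening: 0.6
```

```bash
python3 st.py
```

```text
[0.5127 0.2072 0.0827] 0.6 [-2.3  0.6  4.2] [0.152 0.523 0.031] phi 13.12 -0.057 8.73
```

Emit:
step_arm(plan=[40,0,0,0,-0.2,40,0,0,0,0])

```text
clock: 8.9
eef_pos: [0.5127, 0.2072, 0.0827]
tcp_rot: [-3.117, -0.392, 0.001]
wrist_force: [-3.2, 1.0, 4.6]
opening: 0.604
```

```bash
python3 st.py
```

```text
[0.5127 0.2072 0.0827] 0.604 [-3.2  1.   4.6] [0.165 0.548 0.022] phi 14.32 -0.078 8.9
```

Emit:
step_arm(plan=[40,0,0,0,-0.2,40,0,0,0,0])

```text
clock: 9.07
eef_pos: [0.5126, 0.2071, 0.0827]
tcp_rot: [-3.113, -0.424, 0.001]
wrist_force: [-2.4, 0.9, 5.5]
opening: 0.597
```

```bash
python3 st.py
```

```text
[0.5126 0.2071 0.0827] 0.597 [-2.4  0.9  5.5] [ 0.061  0.616 -0.061] phi 15.52 -0.099 9.07
```

Emit:
step_arm(plan=[40,0,0,0,-0.2,40,0,0,0,0])

```text
clock: 9.23
eef_pos: [0.5125, 0.207, 0.0827]
tcp_rot: [3.108, 0.457, -0.002]
wrist_force: [-2.0, 0.3, 5.9]
opening: 0.6
```

```bash
python3 st.py
```

```text
[0.5125 0.207  0.0827] 0.6 [-2.   0.3  5.9] [-0.037  0.733 -0.075] phi 16.72 -0.12 9.23
```

Emit:
step_arm(plan=[40,0,0,0,-0.2,40,0,0,0,0])

```text
clock: 9.4
eef_pos: [0.5124, 0.2069, 0.0826]
tcp_rot: [3.103, 0.489, -0.003]
wrist_force: [-4.6, -0.7, 5.9]
opening: 0.6
```

```bash
python3 st.py
```

```text
[0.5124 0.2069 0.0826] 0.6 [-4.6 -0.7  5.9] [-0.219  0.877 -0.075] phi 17.92 -0.141 9.4
```

Emit:
step_arm(plan=[40,0,0,0,-0.2,40,0,0,0,0])

```text
clock: 9.57
eef_pos: [0.5122, 0.2068, 0.0826]
tcp_rot: [3.097, 0.521, -0.004]
wrist_force: [-4.6, -0.8, 6.8]
opening: 0.598
```

```bash
python3 st.py
```

```text
[0.5122 0.2068 0.0826] 0.598 [-4.6 -0.8  6.8] [-0.401  0.985 -0.117] phi 19.11 -0.162 9.57
```

Emit:
step_arm(plan=[40,0,0,0,0,40,0,0,0,0])

```text
clock: 9.73
eef_pos: [0.5122, 0.2067, 0.0826]
tcp_rot: [3.098, 0.52, -0.004]
wrist_force: [-4.8, -1.2, 7.3]
opening: 0.607
```

```bash
python3 st.py
```

```text
[0.5122 0.2067 0.0826] 0.607 [-4.8 -1.2  7.3] [-0.368  1.034 -0.124] phi 19.06 -0.161 9.73
```

Emit:
step_arm(plan=[40,0,0,0,-0.15,40,0,0,0,0])

```text
clock: 9.9
eef_pos: [0.5121, 0.2066, 0.0826]
tcp_rot: [3.093, 0.545, -0.004]
wrist_force: [-5.8, -3.0, 7.6]
opening: 0.6
```

```bash
python3 st.py
```

```text
[0.5121 0.2066 0.0826] 0.6 [-5.8 -3.   7.6] [-0.514  1.147 -0.178] phi 20.0 -0.177 9.9
```

Emit:
step_arm(plan=[40,0,0,0,-0.12,40,0,0,0,0])

```text
clock: 10.07
eef_pos: [0.512, 0.2065, 0.0826]
tcp_rot: [3.09, 0.564, -0.005]
wrist_force: [-5.9, -3.9, 8.3]
opening: 0.601
```

```bash
python3 st.py
```

```text
[0.512  0.2065 0.0826] 0.601 [-5.9 -3.9  8.3] [-0.671  1.222 -0.263] phi 20.7 -0.189 10.07
```

The stop is felt: twist reaches about -0.26 N m and rises steeply at roughly 80° turned. I ease off slightly and lift gently.

Emit:
step_arm(plan=[40,0,0,0,0.1,40,0,0,-0.001,0,40,0,0,-0.001,0,40,0,0,0,0])

```text
clock: 10.4
eef_pos: [0.512, 0.2066, 0.0841]
tcp_rot: [3.093, 0.549, -0.005]
wrist_force: [-5.1, -4.0, 2.5]
opening: 0.6
```

```bash
python3 st.py
```

```text
[0.512  0.2066 0.0841] 0.6 [-5.1 -4.   2.5] [-0.714  1.07  -0.172] phi 20.14 -0.18 10.4
```

Emit:
step_arm(plan=[40,0,0,-0.001,0,40,0,0,-0.001,0,40,0,0,0,0])

```text
clock: 10.65
eef_pos: [0.512, 0.2066, 0.0861]
tcp_rot: [3.093, 0.55, -0.005]
wrist_force: [-5.4, -2.9, 1.9]
opening: 0.6
```

```bash
python3 st.py
```

```text
[0.512  0.2066 0.0861] 0.6 [-5.4 -2.9  1.9] [-0.665  1.045 -0.122] phi 20.15 -0.18 10.65
```

Emit:
step_arm(plan=[40,-0.0006,0,0,0,40,0,0,-0.001,0,40,0,0,-0.001,0,40,0,0,0,0])

```text
clock: 10.98
eef_pos: [0.5122, 0.2069, 0.0886]
tcp_rot: [-3.093, -0.551, 0.001]
wrist_force: [-1.8, -1.1, -1.7]
opening: 0.597
```

```bash
python3 st.py
```

```text
[0.5122 0.2069 0.0886] 0.597 [-1.8 -1.1 -1.7] [-0.209  0.451  0.024] phi 20.21 -0.181 10.98
```

The lens has come free: torque is near zero and the force is about its weight. I keep lifting straight up.

Emit:
step_arm(plan=[40,0,0,-0.002,0,40,0,0,-0.003,0,40,0,0,-0.005,0,40,0,0,-0.015,0,40,0,0,-0.02,0,40,0,0,0,0,40,0,0,0,0])

```text
clock: 11.57
eef_pos: [0.513, 0.2071, 0.1346]
tcp_rot: [-3.093, -0.551, -0.005]
wrist_force: [-0.0, -0.5, -1.1]
opening: 0.601
```

```bash
python3 st.py;  python3 - <<'E'
from h import *
im=grab_frame("wrist")[:,:,::-1];cv2.imwrite("pics/w6.png",im)
im=grab_frame("scene")[:,:,::-1];cv2.imwrite("pics/s6.png",cv2.resize(im[100:250,110:310],None,fx=4,fy=4,interpolation=2))
E
```

```text
[0.513  0.2071 0.1346] 0.601 [-0.  -0.5 -1.1] [ 0.075  0.031 -0.014] phi 20.22 -0.181 11.57
```

View pics/w6.png

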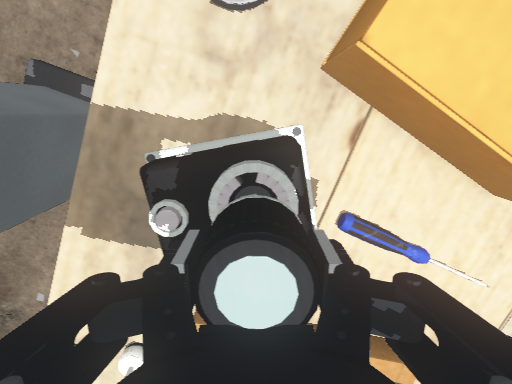

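View pics/s6.png

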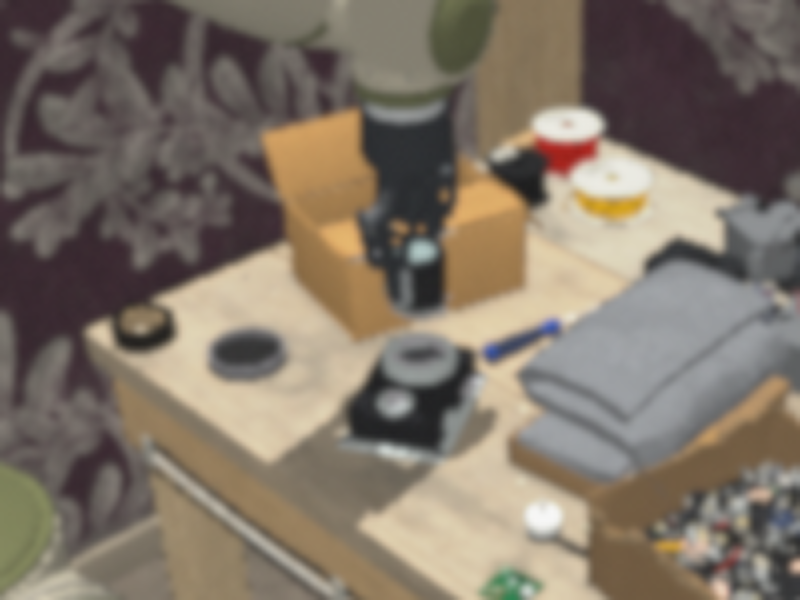

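The lens is off and held; the mount is empty at about (255,195) in the wrist view, with the button in at (169,217). I measure the lens offset in the grip and the box's corner clearance.

```bash
python3 - <<'E'
from h import *
from scipy.spatial.transform import Rotation as R
p=camera_params("wrist");s=manip.state();im=cv2.imread("pics/w6.png");g=cv2.cvtColor(im,6)
m=cv2.inRange(g,150,255);k=np.zeros_like(m);k[248:336,205:308]=m[248:336,205:308]
c=max(cv2.findContours(k,0,1)[0],key=cv2.contourArea);e=cv2.fitEllipse(c);x,y,w,h=cv2.boundingRect(c)
L=ray(p,x+w/2-.5,y+h/2-.5,.1346+.0214);print(e,(x,y,w,h),L)
T=R.from_rotvec(s["tcp_rot"]).as_matrix()
print("lens off in tool",T.T@(L-s["eef_pos"]))
d=np.array([.441,.3684,0])-L; d[2]=0;print("shift tool",T.T@d)
for z in(0,.05,.1):print("box",ray(p,325,67,z))
E
```

```text
((255.77420043945312, 291.92047119140625), (72.48696899414062, 82.53904724121094), 89.68737030029297) (214, 256, 85, 73) [0.51247667 0.20777292 0.156     ]
lens off in tool [ 0.00064543 -0.00071248 -0.02303867]
shift tool [-1.15556731e-02 -1.75432145e-01  3.95758343e-05]
box [0.52952782 0.31963791 0.        ]
box [0.52170161 0.3101186  0.05      ]
box [0.5138754  0.30059929 0.1       ]
```

Emit:
step_arm(plan=[40,-0.022,-0.008,-0.01,0,40,-0.022,-0.008,-0.01,0,40,-0.0226,-0.008,0,0,40,0.011,-0.0303,0,0,40,0.011,-0.0303,0,0,40,0.011,-0.0303,0,0,40,0.011,-0.0303,0,0,40,0.011,-0.0303,0,0,40,0,0,0,0,40,0,0,0,0])

```text
clock: 12.5
eef_pos: [0.44, 0.3685, 0.1523]
tcp_rot: [3.092, 0.555, -0.003]
wrist_force: [0.5, -0.2, -1.2]
opening: 0.603
```

```bash
python3 st.py;  python3 - <<'E'
from h import *
im=grab_frame("wrist")[:,:,::-1];cv2.imwrite("pics/w7.png",im)
im=grab_frame("scene")[:,:,::-1];cv2.imwrite("pics/s7.png",cv2.resize(im[100:250,110:310],None,fx=4,fy=4,interpolation=2))
E
```

```text
[0.44   0.3685 0.1523] 0.603 [ 0.5 -0.2 -1.2] [-0.044 -0.029 -0.032] phi 20.35 0.138 12.5
```

View pics/w7.png

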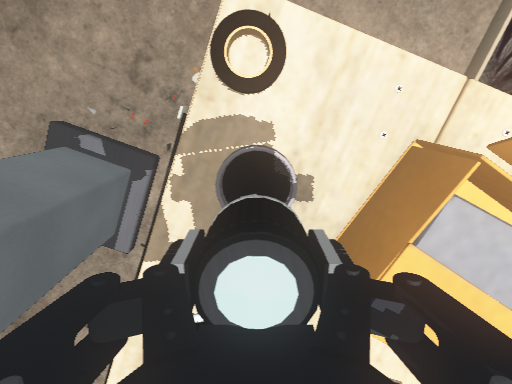

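View pics/s7.png

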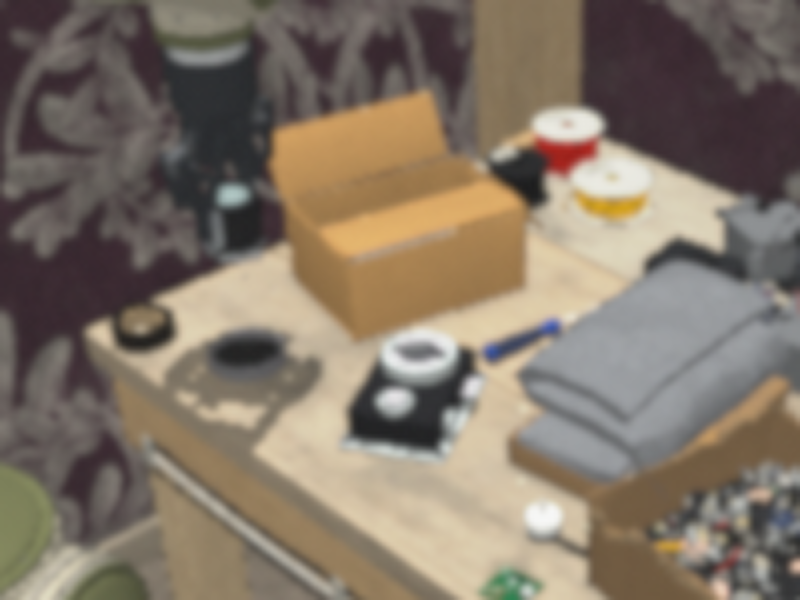

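The lens hangs over the rest, whose rim is visible at columns 217–297, rows 145–210. The tape at (248,52) and the box on the right are clear. Next I check centring.

```bash
python3 - <<'E'
from h import *
from scipy.spatial.transform import Rotation as R
p=camera_params("wrist");s=manip.state();im=cv2.imread("pics/w7.png");hsv=cv2.cvtColor(im,40);g=cv2.cvtColor(im,6)
T=R.from_rotvec(s["tcp_rot"]).as_matrix()
m=cv2.inRange(hsv,(0,0,110),(180,35,235));k=np.zeros_like(m);k[140:206,205:305]=m[140:206,205:305]
cv2.imwrite("pics/k7.png",cv2.resize(np.hstack([g,k])[130:220,195:310],None,fx=5,fy=5,interpolation=0))
pts=np.argwhere(k[:190]>0)[:,::-1]
P=np.array([ray(p,*q,.014)[:2] for q in pts.astype(float)])
c0=np.array([.441,.3684]);r=np.linalg.norm(P-c0,axis=1);print(np.percentile(r,[5,50,95]),len(P))
P=P[(r>.030)&(r<.041)]*1000
A=np.c_[2*P,np.ones(len(P))];f=np.linalg.lstsq(A,(P**2).sum(1),rcond=None)[0];print("rest ring fit (expect r~35)",f[:2],np.sqrt(f[2]+f[0]**2+f[1]**2))
m=cv2.inRange(g,150,255);k=np.zeros_like(m);k[248:336,205:308]=m[248:336,205:308]
c=max(cv2.findContours(k,0,1)[0],key=cv2.contourArea);x,y,w,h=cv2.boundingRect(c)
L=ray(p,x+w/2-.5,y+h/2-.5,s["eef_pos"][2]+.0214);print("lens",L,"off",T.T@(L-s["eef_pos"]))
print("box top", [ray(p,342,243,z).round(3) for z in(.08,.1)])
E
```

```text
[0.0318303  0.03421885 0.03574175] 487
rest ring fit (expect r~35) [440.48375328 367.73699346] 34.50932105244591
lens [0.44135305 0.36685636 0.17421284] off [ 0.00065002  0.00036438 -0.02140095]
box top [array([0.506, 0.366, 0.08 ]), array([0.497, 0.372, 0.1  ])]
```

```bash
python3 - <<'E'
from h import *
p=camera_params("scene")
q=lambda u,v:(110+u/4-.4,100+v/4-.4)
def col(b,t,n):
    B=ray(p,*q(*b),0);zs=np.linspace(0,.25,251);v=[proj(p,[B[0],B[1],z]) for z in zs];i=np.argmin([abs(a[1]-q(*t)[1]) for a in v]);print(n,B.round(3),"h",zs[i],"col diff",(v[i][0]-q(*t)[0]).round(1))
col((360,335),(353,262),"near corner");col((296,268),(288,196),"far-left corner")
E
```

```text
near corner [0.539 0.323 0.   ] h 0.081 col diff 0.3
far-left corner [0.572 0.464 0.   ] h 0.083 col diff 0.1
```

The box wall is about 10 cm from the rest, so it's clear. I lower to just above the pad, then feel.

Emit:
step_arm(plan=[40,0.0004,0,0.03,0,40,0,0,0.03,0,40,0,0,0.025,0,40,0,0,0.012,0,40,0,0,0,0,40,0,0,0.005,0,40,0,0,0.002,0,40,0,0,0,0])

```text
clock: 13.27
eef_pos: [0.4417, 0.3678, 0.0506]
tcp_rot: [-3.092, -0.551, -0.002]
wrist_force: [0.2, -0.1, -2.0]
opening: 0.599
```

```bash
python3 st.py
```

```text
[0.4417 0.3678 0.0506] 0.599 [ 0.2 -0.1 -2. ] [ 0.003 -0.035  0.028] phi 20.21 0.138 13.27
```

Emit:
step_arm(plan=[40,-0.001,0,0.002,0,40,0,0,0.002,0,40,0,0,0.001,0,40,0,0,0,0,40,0,0,0,0])

```text
clock: 13.68
eef_pos: [0.4403, 0.3674, 0.0448]
tcp_rot: [-3.093, -0.552, -0.0]
wrist_force: [-0.2, 0.4, -1.1]
opening: 0.601
```

Emit:
step_arm(plan=[40,0,0,0.001,0,40,0,0,0.0005,0,40,0,0,0,0])

```text
clock: 13.93
eef_pos: [0.4404, 0.3675, 0.0441]
tcp_rot: [-3.093, -0.552, -0.001]
wrist_force: [-1.8, -1.6, 6.9]
opening: 0.598
```

Emit:
step_arm(plan=[40,0,0,0.0007,0,40,0,0,0,0,40,0,0,0,0])

```text
clock: 14.18
eef_pos: [0.4405, 0.3675, 0.0441]
tcp_rot: [-3.093, -0.552, -0.001]
wrist_force: [-4.9, -2.8, 13.6]
opening: 0.604
```

Contact is at TCP z 0.044, about the floor height expected (the rim would be 9 mm higher). I relieve the load and open slowly.

Emit:
step_arm(plan=[40,0,0,-0.0008,0,40,0,0,0,0,40,0,0,0,0])

```text
clock: 14.43
eef_pos: [0.4404, 0.3675, 0.0442]
tcp_rot: [-3.093, -0.552, -0.001]
wrist_force: [-2.7, -1.6, 7.9]
opening: 0.595
```

Emit:
step_arm(plan=[63,0,0,0,0,66,0,0,0,0,70,0,0,0,0,75,0,0,0,0,80,0,0,0,0,85,0,0,0,0,85,0,0,0,0])

```text
clock: 15.02
eef_pos: [0.4402, 0.3674, 0.0432]
tcp_rot: [3.093, 0.551, -0.0]
wrist_force: [0.3, -0.5, -0.0]
opening: 0.85
```

```bash
python3 st.py;  python3 - <<'E'
from h import *
im=grab_frame("wrist")[:,:,::-1];cv2.imwrite("pics/w8.png",im)
E
```

```text
[0.4402 0.3674 0.0432] 0.85 [ 0.3 -0.5 -0. ] [-0.007  0.044  0.025] phi 20.22 0.138 15.02
```

View pics/w8.png

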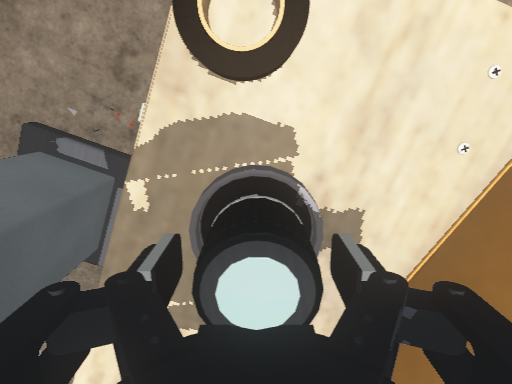

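The lens stands in the dish at (258,292), and the jaws have released it with even gaps either side. I go straight up and check.

Emit:
step_arm(plan=[85,0,0,-0.01,0,85,0,0,-0.02,0,85,0,0,-0.03,0,85,0,0,-0.03,0,85,0,0.02,-0.03,0,85,0,0.03,-0.02,0,85,0,0.03,0,0,85,0,0,0,0,85,0,0,0,0,85,0,0,0,0])

```text
clock: 15.9
eef_pos: [0.4677, 0.2926, 0.1836]
tcp_rot: [-3.093, -0.551, 0.0]
wrist_force: [0.5, 0.1, -0.0]
opening: 0.851
```

```bash
python3 st.py;  python3 - <<'E'
from h import *
import pickle
p=camera_params("wrist");im=grab_frame("wrist")[:,:,::-1];cv2.imwrite("pics/w9.png",im);pickle.dump(p,open("w9.pkl","wb"))
im=grab_frame("scene")[:,:,::-1];cv2.imwrite("pics/s9.png",cv2.resize(im[100:250,110:310],None,fx=4,fy=4,interpolation=2))
E
```

```text
[0.4677 0.2926 0.1836] 0.851 [ 0.5  0.1 -0. ] [-0.013 -0.021 -0.025] phi 20.21 -0.006 15.9
```

View pics/w9.png

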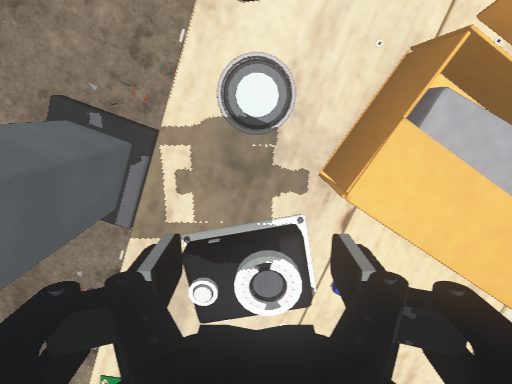

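View pics/s9.png

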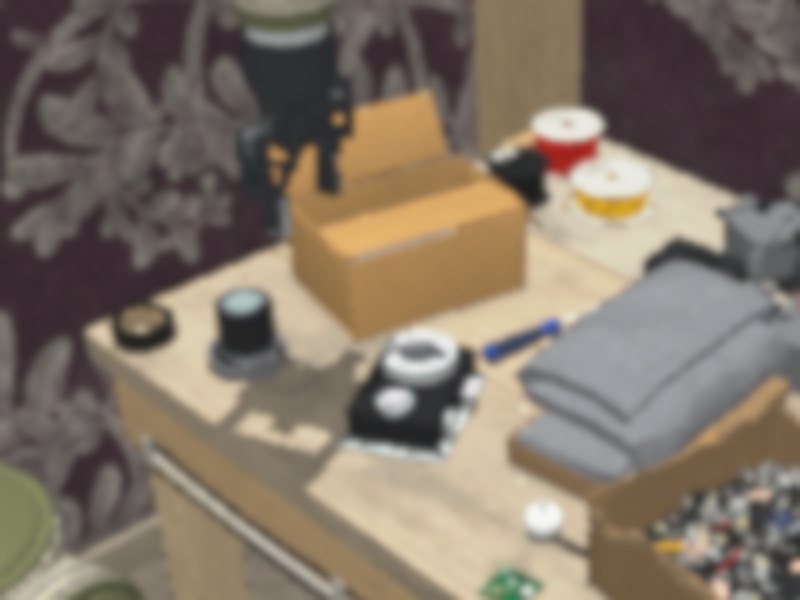

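The lens stands in the rest at (257,94). The camera's mount is empty at (268,285), with the button in at (203,292). I measure the centring once more.

```bash
python3 - <<'E'
from h import *
import pickle
p=pickle.load(open("w9.pkl","rb"));im=cv2.imread("pics/w9.png");g=cv2.cvtColor(im,6);hsv=cv2.cvtColor(im,40)
m=cv2.inRange(g,170,255);k=np.zeros_like(m);k[70:118,235:280]=m[70:118,235:280]
c=max(cv2.findContours(k,0,1)[0],key=cv2.contourArea);e=cv2.fitEllipse(c);print("lens",e[:2],ray(p,*e[0],.064))
m=cv2.inRange(hsv,(0,0,90),(180,45,180));k=np.zeros_like(m);k[48:138,212:302]=m[48:138,212:302]
c=max(cv2.findContours(k,0,1)[0],key=cv2.contourArea);P=np.array([ray(p,*q,.014)[:2] for q in cv2.convexHull(c)[:,0].astype(float)])*1000
print("rest",cv2.minEnclosingCircle(P.astype(np.float32)))
A=np.c_[2*P,np.ones(len(P))];f=np.linalg.lstsq(A,(P**2).sum(1),rcond=None)[0];print(f[:2],np.sqrt(f[2]+f[0]**2+f[1]**2))
E
```

```text
lens ((256.8092041015625, 94.28707885742188), (42.13471984863281, 43.476261138916016)) [0.44181103 0.3668779  0.064     ]
rest ((440.784912109375, 366.98992919921875), 35.518898010253906)
[440.83882617 366.99758547] 34.89719809157731
```

Lens axis and rest centre agree to about 1 mm, and the lens top height is consistent with upright seating. I hand it in.

```bash
python3 - <<'E'
from plant import manip
print(manip.finish_job())
E
```

```text
the job is handed in; nothing more can be done
None
```

The lens is off the camera and stands upright, mount end down, in the lens rest. I handed the job in with the robot clear of everything, after about 16 s of the 72 s allowed.

- **Button:** I pressed it until it met its hard stop, at about 17 N. The stop came at 0.0678 m, against 0.068 m expected. In the last pictures it still sits low in its collar.
- **Turning:** I turned the lens anticlockwise about 80° to its stop. The twist there reached about 0.26 N m, under the 0.35 N m limit. A sideways force of about 7 N built up at the stop, and about 6 N was left during the first 4 mm of the lift. I eased that off with a 0.6 mm shift.
- **Setting down:** The lens touched the rest floor at the expected height, within about 1.5 mm. The load peaked at about 14 N; I reduced it to about 8 N before opening the jaws.
- **Last checks:** The lens axis measured (0.4418, 0.3669) and the rest centre (0.4408, 0.3670), so it is about 1 mm off centre. Earlier measurements put the rest centre at y 0.368, a disagreement of about 1.4 mm that is within the calibration. The bystanders I could see (tape roll, screwdriver, board) looked unmoved. I did not check the tin, cutters and other things individually, but the arm did not go near them.

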